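# Count along the tin rack, then push the tin into bay three

## Task

Push the pointer along the rail of the tin rack with a fingertip, from its parked end on the left, counting bays as you go, and leave it at the middle of the third bay from the left, without running it on into the fourth. Then push the tin that stands alone on the counter in front of the rack into that third bay until it is fully home against the back. The tin stays upright and on the counter all the way (push it, do not pick it up), and everything else stays where it stands.

Things in the scene. Friction and masses are not known exactly. Their poses are not given: they have to be found in the camera images.
- tin_rack: pale wooden rack fixed to the counter (sizes in mm): 324 wide (y), 66 deep (x), open front to -x of its frame. Origin on the counter, mid-width, mid-depth of the bays; z up, +y left as seen from the front. Five dividers, 8 thick, 45 high, make four bays 70 wide, no floor, from the mouth at x = -27 to the back face at x = +27. Bay centres, left to right: y = +117, +39, -39 (the third), -117. Back board 66 high
- rail_mid (a point): middle of the steel rail over the back board, 8 mm thick, 80 mm above the counter, at rack x = +33 mm, y = 0. It runs along the rack's y between two end brackets (y = +156 and -156 mm, 10 mm wide, tops at 90 mm)
- pointer (a joint): position of the pointer along the rail (m): 0 with its middle at rack y = +130 mm (left end), growing to the right, so rack y = 0.130 - value and the middle of the third bay is 0.169; the fourth bay begins at 0.204; stop at 0.260; starts between 0 and 0.03. Slides stiffly (1 to 2 N) and stays where it is left
- pointer_tab (a point): middle of the top of the pointer, a dark steel slide on the rail: a saddle 22 mm wide along the rail, 16 mm deep, up to 87 mm above the counter, and on it an upright tab 16 mm wide along the rail, 12 mm deep, up to 115 mm, where this point lies. Push the side of the tab with a fingertip
- lone_tin: the tin to push: printed round tin, 58 mm across and 72 mm high, 0.12 to 0.26 kg, loose on the counter in front of the rack. Origin at the centre of its underside, z up. Fully home in a bay its centre is at about rack x = -2 mm and it stands out of the mouth by about 4 mm
- stock_tin: another tin just like it, loose, already standing in the first or the fourth bay; leave alone. Origin at the centre of its underside
- timer: square kitchen timer, 62 x 62 x 18 mm, loose, lying face up in the first or the fourth bay, sticking 10 mm out of the mouth; leave alone. Origin at the centre of its underside
- cream_jug: small steel creamer, 58 x 82 x 64 mm high, loose, on the counter near the right, leave alone. Origin at the centre of its underside
- cup: cup with a handle, 92 x 120 x 60 mm high, loose, on the counter to the left, leave alone. Origin at the centre of its underside
Mind the look-alikes: they are no part of the job. Leave any red or turquoise look-alike of the lone_tin alone.

How it is judged (in metres and radians):
On the way, in this order (a step that is already met when the one before it is completed fails the run):
1. the pointer stands at the middle of the third bay, the tin still outside the rack (value of joint pointer between 0.157 and 0.181 m and x of lone_tin in the frame of tin_rack below -0.035 m), for 0.2 s.
2. the tin is home in the third bay (x of lone_tin in the frame of tin_rack between -0.008 and 0.004 m and y of lone_tin in the frame of tin_rack between -0.048 and -0.03 m and angle between lone_tin's own z axis and vertical below 0.1 rad and height (world z) of lone_tin below 0.004 m), for 0.2 s.
At the end, for the whole second after the job is handed in: the pointer is within 12 mm of the middle of the third bay from the left, and the tin stands upright on the counter at rest in that bay, within about 6 mm of the back board (all of step 2 and value of joint pointer between 0.157 and 0.181 m and linear speed of lone_tin below 0.02 m/s); the robot touches nothing.
It fails at once if the pointer is run on into the fourth bay (value of joint pointer above 0.204 m).
It fails at once if the tin is lifted off the counter (height (world z) of lone_tin above 0.01 m).
It fails at once if the tin is tipped (angle between lone_tin's own z axis and vertical above 0.3 rad).
It fails at once if a bystander is moved by more than 20 mm (distance of any of stock_tin, timer, cream_jug, cup from where it was at the start of the episode above 0.02 m).
It also fails if it takes over 67 s, if anything falls off the work surface, if the arm or the gripper's body presses on something with over 40 N, if the wrist force passes 120 N, or if a joint passes its speed limit or range.

## Robot

A 6-joint arm with a two-finger parallel gripper is mounted at the origin on a cart in front of the work surface, level with it; the furniture and walls round the work are solid. World frame = base frame: x ahead of the robot, y to its left, z up, the work surface at z = 0. Lengths are in m, angles in degrees, forces in N, time in s.
With the tool pointing down it reaches from about 0.4 to 0.825 m from the base axis. Payload 7 kg.
Tool frame: the origin (TCP) lies midway between the tips of the shut fingers; the grasp point (between the pads) lies 19 mm behind it (ctrl.hold_point_z is the distance from the TCP to the grasp point, in m); z points along the fingers, x is the direction in which the jaws open and shut, and the axes are right-handed (so a half turn about z gives the same grasp; the last joint's range is limited). The gripper opens to 88 mm and grips with 3 to 60 N. Pads are 19 mm wide; open, the fingers measure 130 mm over their backs; the gripper's body (78 mm by 193 mm) begins 47 mm behind the grasp point.
Start: joints at [16.507, 20.546, 0.682, 0, -70.136, -16.507], TCP at [0.675, -0, 0.227] pointing down, gripper open.
Joint ranges: [-176.03, 176.03], [-82.01, 121.73], [-58.28, 71.71], [-173.87, 95.51], [-174.79, -0.11], [-173.66, 173.66]. Speed limits (degrees/s): [136.94, 136.94, 172.46, 180, 180, 180].

## Interface

Orientations are given as [roll, pitch, yaw] about the fixed x, y, z axes, in that order (R = Rz(yaw) Ry(pitch) Rx(roll)).
In Python, from plant import ctrl gives the robot as it stands.
- The arm moves only by the tool apply_moves, never from a script. Its argument "motion" is a list of rows, each a list of 2 entries, a list of its own where there are three numbers: the shift along the world's x, y, z in cm, then the turn about the world's z in degrees. In form: [[[tx, ty, tz], roll], ...]. A call has 1 to 10 rows; each row is the pose to reach, as a shift and turn from the pose commanded when the call began; what a row does not reach only later rows make up. A row lasts 1/10 s, in which the tool goes at most 50 mm and 8.59 degrees, less where a joint would pass 70% of its speed; a pose out of reach is approached as far as the arm can. A call with a gripper value outside its range is refused whole. "hand" is the finger opening in cm, from 0 to 8.76, set as the call begins (left out, the last holds). The fingers move at their own pace and stop on an object; the grip force is fixed at half the most. Time passes only in rows, so rows that repeat a pose let the fingers close. It gives the time, the measured TCP pose, the force and the opening at its end, in the units of the state.
- ctrl.get_obs(): the state, without advancing time (a new reading comes with each control period).
- ctrl.snapshot(name): name is "scene" or "side" or "wrist"; returns (picture, depth): 400x640x3 uint8, blue, green, red; 400x640 float32, m along the optical axis (not along the pixel's ray), 0 where there is no reading.
- ctrl.camera_model(name): a dict with "fx", "fy", "cx", "cy" (pixels), "cam_to_world" (4x4, takes a point from camera to world coordinates); the wrist camera has in their place "tool_from_camera" (4x4, takes a point from camera to tool coordinates, whose origin is the TCP and whose axes are the tool frame's). Camera axes: x right, y down, z forward; pixel columns grow to the right and rows downward; lengths in m; the calibration is good to about 2 mm. A picture is of the moment at which its call begins: read the wrist's pose just before it. camera_model takes no time and is no camera call.
- ctrl.close_job(): hands the job in, once; it reports no verdict.
The state is a dict: "clock": time; "joint_pos": joint angles; "qvel": joint speeds; "tau": joint torques, N m; "tool_pos": TCP position; "orientation": TCP orientation; "force": force on the tool from outside, world axes, zero at the start; "moment": the same for the moment, N m; "opening": finger opening in m.
Only numpy, scipy, OpenCV 4.12 (cv2) and the standard library are available. Lean on these libraries where they do the work, as an engineer would, in place of code of your own. Each camera call takes 0.05 s, during which the arm holds its last target.

## Working session

There is one attempt and no reset: what is moved stays moved. The work goes in short steps, Python scripts to look and compute and a tool call to move; the robot and the scene stay as the last step left them, time stands still between calls to the robot, and variables do not carry over. Pictures are saved under pics/ and viewed, and the job is handed in when it is done.

Besides the shell and the picture viewer there is one more tool, called after "Call:" as a command line: name --argument value ..., lists and objects as JSON in quotes. apply_moves: Moves the arm, as the interface text tells. Its arguments: {"type":"object","properties":{"motion":{"type":"array"},"hand":{"type":"number"}},"required":["motion"]}

```bash
mkdir -p pics; ls
python3 - <<'E'
from plant import ctrl
import cv2, numpy as np
print(ctrl.get_obs())
for n in ["scene","side","wrist"]:
    o=ctrl.get_obs()
    p,d=ctrl.snapshot(n); cv2.imwrite(f"pics/{n}0.png",p); np.save(f"pics/{n}0.npy",d)
    m=ctrl.camera_model(n); print(n,m)
E
```

```text
pics
{'clock': 0.0, 'joint_pos': array([ 1.65050578e+01,  2.05926868e+01,  6.35101882e-01, -2.14022983e-02,
       -7.01378471e+01, -1.65073997e+01]), 'qvel': array([ 0.06094401,  0.01779846,  0.00216695, -0.02072988, -0.02024761,
        0.02730514]), 'tau': array([-8.00930356e-04, -5.82726967e+01,  2.93058443e+01,  6.99745238e+00,
        6.93249181e-03, -2.06530804e-04]), 'tool_pos': array([ 6.74505822e-01, -4.18029060e-05,  2.25614638e-01]), 'orientation': array([-1.79992172e+02, -9.72158302e-02,  1.79990363e+02]), 'force': array([-0.05423514,  0.17469041, -0.93102875]), 'moment': array([ 0.03442738, -0.0476797 ,  0.04113607]), 'opening': 0.08763362470954653}
scene {'fx': 499.5702701124426, 'fy': 499.5702701124426, 'cx': 328.6973920961622, 'cy': 196.4461037311115, 'cam_to_world': array([[-0.79076996, -0.34845401,  0.50325209, -0.12243449],
       [-0.61203012,  0.43653059, -0.65943929,  0.97468731],
       [ 0.01009934, -0.82947022, -0.55845963,  0.87128294],
       [ 0.        ,  0.        ,  0.        ,  1.        ]])}
side {'fx': 431.7362626758491, 'fy': 431.7362626758491, 'cx': 314.2951866231177, 'cy': 196.0208340906974, 'cam_to_world': array([[-0.9994328 , -0.01758442,  0.02872033,  0.55828115],
       [-0.03352784,  0.59947044, -0.79969437,  0.96038895],
       [-0.00315482, -0.80020371, -0.59971999,  0.79524468],
       [ 0.        ,  0.        ,  0.        ,  1.        ]])}
wrist {'fx': 304.31434251318444, 'fy': 304.31434251318444, 'cx': 320.83586868767486, 'cy': 198.13276829287773, 'tool_from_camera': array([[ 9.99999626e-01, -8.50063505e-04,  1.56729592e-04,
         4.87553039e-04],
       [ 7.63044811e-04,  9.53311223e-01,  3.01988626e-01,
        -8.27238273e-02],
       [-4.06121589e-04, -3.01988393e-01,  9.53311515e-01,
        -1.57419240e-01],
       [ 0.00000000e+00,  0.00000000e+00,  0.00000000e+00,
         1.00000000e+00]])}
```

View pics/scene0.png

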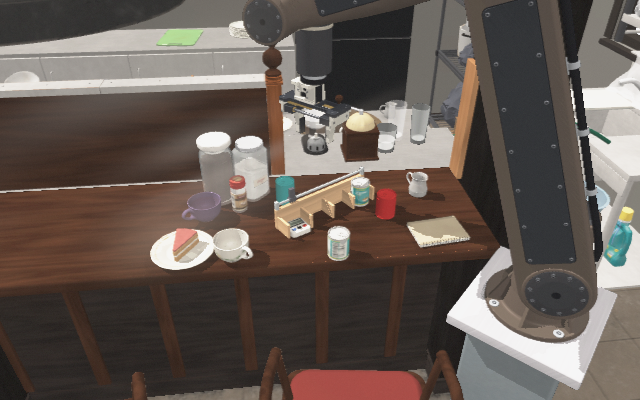

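View pics/side0.png

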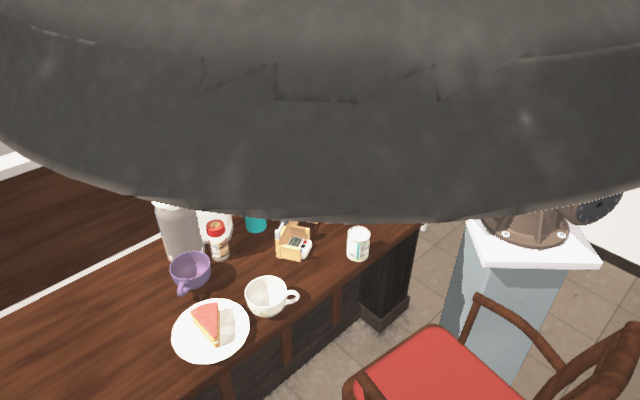

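View pics/wrist0.png

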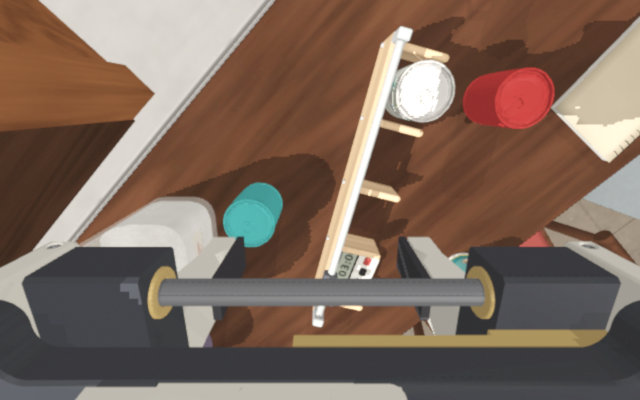

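```bash
cat > h.py <<'E'
import numpy as np, cv2
from scipy.spatial.transform import Rotation as R
from plant import ctrl
def T_of(o):
    T=np.eye(4); T[:3,:3]=R.from_euler('xyz',o['orientation'],degrees=True).as_matrix(); T[:3,3]=o['tool_pos']; return T
def cam(n,o=None):
    m=ctrl.camera_model(n)
    M=m['cam_to_world'] if n!='wrist' else T_of(o)@m['tool_from_camera']
    return m,M
def ray(m,M,u,v,z):
    d=M[:3,:3]@np.array([(u-m['cx'])/m['fx'],(v-m['cy'])/m['fy'],1]); c=M[:3,3]
    return c+d*(z-c[2])/d[2]
def dep(m,M,D):
    v,u=np.mgrid[:400,:640]
    P=np.stack([(u-m['cx'])/m['fx']*D,(v-m['cy'])/m['fy']*D,D],-1)
    return P@M[:3,:3].T+M[:3,3]
def proj(m,M,p):
    q=np.linalg.inv(M)@np.r_[p,1]; return np.array([q[0]/q[2]*m['fx']+m['cx'],q[1]/q[2]*m['fy']+m['cy']])
E
python3 - <<'E'
import cv2
s=cv2.imread('pics/scene0.png'); w=cv2.imread('pics/wrist0.png')
cv2.imwrite('pics/s_crop.png',cv2.resize(s[150:275,180:450],None,fx=2.9,fy=2.9,interpolation=cv2.INTER_CUBIC))
cv2.imwrite('pics/w_crop.png',cv2.resize(w[20:340,300:500],None,fx=1.85,fy=1.85,interpolation=cv2.INTER_CUBIC))
E
```

```text
(no output)
```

View pics/s_crop.png

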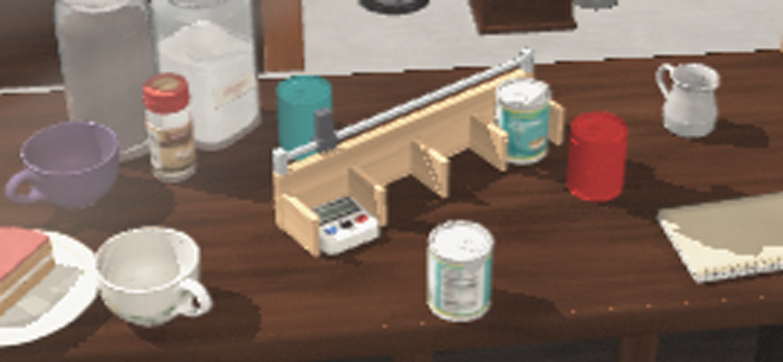

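View pics/w_crop.png

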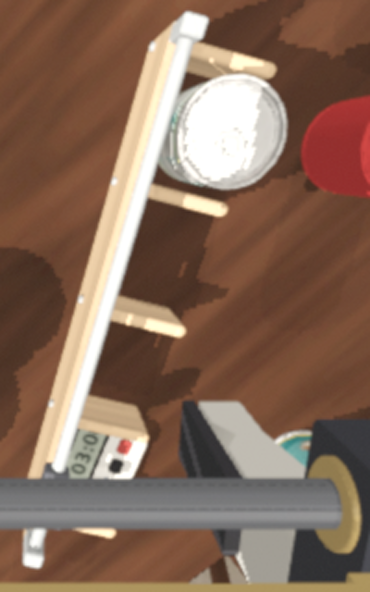

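```bash
cat >> h.py <<'E'
O0={'tool_pos':np.array([6.74505822e-01,-4.18e-05,2.25614638e-01]),'orientation':np.array([-179.992172,-0.0972,179.990363])}
E
python3 - <<'E'
from h import *
m,M=cam('wrist',O0)
a=ray(m,M,405,30,.09); b=ray(m,M,318.5,318,.09); print('brackets',a,b,np.linalg.norm((a-b)[:2]))
D=np.load('pics/wrist0.npy'); P=dep(m,M,D); W=cv2.imread('pics/wrist0.png')
print('wrist z samples', [ (P[v,u]).round(4) for u,v in [(405,30),(318,318),(423,90),(398,130)]])
# scene
ms,Ms=cam('scene'); Ds=np.load('pics/scene0.npy'); Ps=dep(ms,Ms,Ds)
z=Ps[...,2]
# counter check
for u,v in [(300,250),(350,270),(420,200),(330,220)]: print('counter',(u,v),Ps[v,u].round(4))
S=cv2.imread('pics/scene0.png')
# rail/bracket/pointer: z in 0.07..0.13 near rack
roi=np.zeros(z.shape,bool); roi[165:240,265:385]=1
for lo,hi in [(.078,.095),(.095,.13)]:
    k=roi&(z>lo)&(z<hi)&(Ps[...,0]>.4)&(Ps[...,0]<1.1)&(Ps[...,1]>-.4)
    print(lo,k.sum()); vv,uu=np.nonzero(k)
    if lo>.09:
        for v,u in zip(vv,uu): print((u,v),Ps[v,u].round(4),S[v,u])
# lone tin
roi=np.zeros(z.shape,bool); roi[222:265,322:356]=1
k=roi&(z>.066)&(z<.08); print('lone top',k.sum(),Ps[k].mean(0),Ps[k].min(0),Ps[k].max(0))
k=roi&(z>.012)&(z<.08); Q=Ps[k]
f=np.c_[2*Q[:,:2],np.ones(len(Q))]
roi=np.zeros(z.shape,bool); roi[175:210,350:372]=1
k=roi&(z>.066)&(z<.08); print('stock top',k.sum(),Ps[k].mean(0),Ps[k].min(0),Ps[k].max(0))
E
```

```text
brackets [ 0.601207   -0.14153625  0.09      ] [0.67657243 0.1551325  0.09      ] 0.3060919653453739
wrist z samples [array([ 0.6008, -0.1419,  0.0882]), array([0.6772, 0.158 , 0.0865]), array([ 0.5737, -0.0936,  0.0678]), array([ 0.589 , -0.0532,  0.0427])]
counter (300, 250) [0.5646 0.1988 0.0007]
counter (350, 270) [ 0.6446 -0.1647 -0.3761]
counter (420, 200) [ 0.4299 -0.2163 -0.0009]
counter (330, 220) [ 5.846e-01  4.060e-02 -3.000e-04]
0.078 318
0.095 69
(np.int64(265), np.int64(165)) [0.8142 0.0637 0.1119] [193 200 203]
(np.int64(266), np.int64(165)) [0.8162 0.0576 0.1084] [193 197 202]
(np.int64(267), np.int64(165)) [0.8181 0.0515 0.1049] [131 134 136]
(np.int64(265), np.int64(166)) [0.8182 0.06   0.1053] [194 202 204]
(np.int64(266), np.int64(166)) [0.8141 0.0599 0.1068] [191 197 202]
(np.int64(267), np.int64(166)) [0.8191 0.0508 0.1007] [141 145 147]
(np.int64(265), np.int64(167)) [0.8177 0.0609 0.1024] [190 197 200]
(np.int64(266), np.int64(167)) [0.8144 0.06   0.1032] [193 198 203]
(np.int64(267), np.int64(167)) [0.8169 0.0533 0.0992] [139 143 146]
(np.int64(265), np.int64
[... 3502 characters left out ...]
.int64(293), np.int64(194)) [0.661  0.1126 0.0967] [87 85 87]
(np.int64(294), np.int64(194)) [0.6597 0.1098 0.0958] [86 83 85]
(np.int64(288), np.int64(195)) [0.6703 0.1232 0.095 ] [124 125  82]
(np.int64(290), np.int64(195)) [0.6619 0.124  0.0989] [87 85 87]
(np.int64(291), np.int64(195)) [0.6594 0.1227 0.0993] [86 84 85]
(np.int64(292), np.int64(195)) [0.6598 0.1181 0.0967] [86 83 86]
(np.int64(290), np.int64(196)) [0.6612 0.125  0.0964] [88 86 88]
lone top 265 [0.47546798 0.14809253 0.06999771] [0.44707669 0.11841408 0.06610509] [0.50501434 0.18018941 0.07604115]
stock top 199 [ 0.57573331 -0.091313    0.06997384] [ 0.54486052 -0.13594338  0.06600366] [ 0.61421482 -0.06029054  0.07696324]
```

Run:
```python
from h import *
ms,Ms=cam('scene'); Ds=np.load('pics/scene0.npy'); Ps=dep(ms,Ms,Ds)
for n,(a,b,c,d) in dict(jar1=(140,210,198,228),jar2=(140,200,236,268),turq=(178,205,277,293),red=(190,218,377,396),lone=(226,262,326,350),stock=(178,205,352,368),shaker=(176,212,231,246),jug=(172,196,408,427),cup=(230,262,214,246)).items():
    Q=Ps[a:b,c:d].reshape(-1,3); z=Q[:,2]; Q=Q[(z>.01)&(z<.4)]
    t=np.percentile(Q[:,2],97); q=Q[Q[:,2]>t-.012]
    print(n,'top',t.round(3),'mean top',q.mean(0).round(3),'min',np.percentile(Q,3,axis=0).round(3),'max',np.percentile(Q,97,axis=0).round(3))
```

```text
jar1 top 0.207 mean top [0.897 0.183 0.204] min [0.843 0.152 0.017] max [0.938 0.245 0.207]
jar2 top 0.182 mean top [0.848 0.092 0.18 ] min [0.81  0.047 0.02 ] max [0.886 0.177 0.182]
turq top 0.112 mean top [0.666 0.118 0.11 ] min [0.661 0.029 0.019] max [0.773 0.149 0.112]
red top 0.073 mean top [ 0.474 -0.08   0.069] min [ 0.448 -0.105  0.013] max [ 0.497 -0.054  0.073]
lone top 0.073 mean top [0.474 0.15  0.069] min [0.448 0.125 0.012] max [0.499 0.177 0.073]
stock top 0.073 mean top [ 0.572 -0.086  0.069] min [ 0.546 -0.113  0.013] max [ 0.594 -0.047  0.073]
shaker top 0.108 mean top [0.824 0.169 0.105] min [0.807 0.146 0.014] max [0.843 0.189 0.108]
jug top 0.064 mean top [ 0.46  -0.245  0.059] min [ 0.429 -0.265  0.012] max [ 0.49  -0.213  0.064]
cup top 0.06 mean top [0.686 0.332 0.055] min [0.642 0.287 0.013] max [0.731 0.374 0.06 ]
```

Call:
apply_moves --motion '[[[-1, 0, 1], -8], [[-2, 0, 2], -16], [[-3, 0.5, 3], -24], [[-4, 1, 3], -32], [[-4.5, 1, 3], -40], [[-4.5, 1, 3], -48], [[-4.5, 1, 3], -56], [[-4.5, 1, 3], -64], [[-4.5, 1, 3], -72], [[-4.5, 1, 3], -80]]'

```text
clock: 1.15
tool_pos: [0.6298, 0.01, 0.2563]
orientation: [-180.0, -0.0, 99.7]
force: [0.4, 0.0, -0.6]
opening: 0.0876
```

Call:
apply_moves --motion '[[[0, 0, 0], -8], [[0, 0, 0], -16], [[0, 0, 0], -24.3], [[0, 0, 0], -24.3], [[0, 0, 0], -24.3]]' --hand 0

```text
clock: 1.65
tool_pos: [0.6299, 0.01, 0.2564]
orientation: [-180.0, 0.0, 75.9]
force: [0.4, -0.3, -0.2]
opening: 0.0532
```

Run:
```python
from h import *
import pickle
o=ctrl.get_obs(); print({k:np.round(v,4) for k,v in o.items()})
p,d=ctrl.snapshot('wrist'); cv2.imwrite('pics/wrist1.png',p); np.save('pics/wrist1.npy',d); pickle.dump(o,open('o1.pkl','wb'))
```

```text
{'clock': np.float64(1.65), 'joint_pos': array([ 1.863020e+01,  1.538900e+01, -2.759800e+00, -4.000000e-03,
       -7.187060e+01, -1.226834e+02]), 'qvel': array([ 0.1274,  0.0031,  0.0114,  0.0495, -0.0639,  0.0835]), 'tau': array([ 3.30000e-03, -5.13880e+01,  2.95223e+01,  6.97290e+00,
       -8.84000e-02, -3.39800e-01]), 'tool_pos': array([0.6299, 0.01  , 0.2564]), 'orientation': array([-1.799816e+02,  7.300000e-03,  7.594560e+01]), 'force': array([ 0.4342, -0.2938, -0.2493]), 'moment': array([-0.0799, -0.0662, -0.0069]), 'opening': np.float64(0.0532)}
```

View pics/wrist1.png

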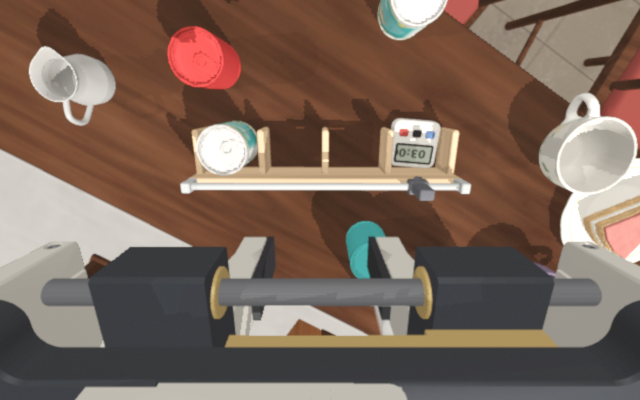

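Run:
```python
import cv2
w=cv2.imread('pics/wrist1.png')
c=cv2.resize(w[110:210,170:490],None,fx=2.5,fy=2.5,interpolation=cv2.INTER_CUBIC)
cv2.imwrite('pics/w1a.png',c)
c=cv2.resize(w[0:50,360:460],None,fx=6,fy=6,interpolation=cv2.INTER_CUBIC)
cv2.imwrite('pics/w1b.png',c)
```

```text
(no output)
```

View pics/w1a.png

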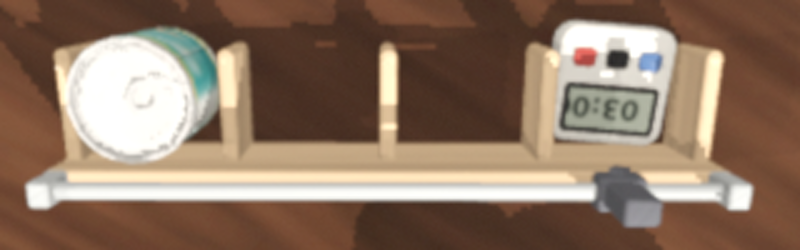

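View pics/w1b.png

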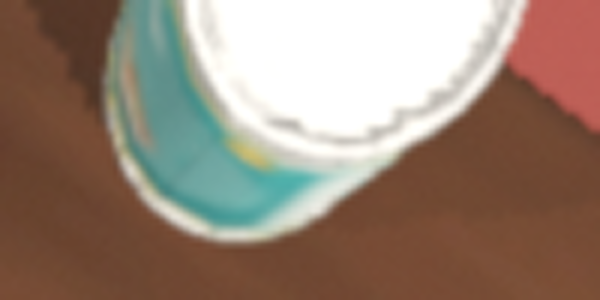

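Run:
```python
from h import *
import pickle
o=pickle.load(open('o1.pkl','rb')); m,M=cam('wrist',o)
L=ray(m,M,466.4,186.8,.09); Rr=ray(m,M,185.4,186.8,.09)
d=(L-Rr)[:2]; print(L,Rr,np.linalg.norm(d)); yaw=np.degrees(np.arctan2(-d[0],d[1])); print('yaw',yaw)
c=np.cos(np.radians(yaw));s=np.sin(np.radians(yaw)); Rm=np.array([[c,-s],[s,c]])
mid=(L+Rr)[:2]/2; org=mid-Rm@[.033,0]; print('origin',org)
f=lambda p:(Rm.T@(np.array(p)[:2]-org)).round(4)
print('tab',f(ray(m,M,427.2,194.8,.115)),'middiv front',f(ray(m,M,325.6,128,.045)))
print('lone scene',f([.474,.150]),'red',f([.474,-.08]),'stock',f([.572,-.086]))
print('bay3 home',org+Rm@[-.002,-.039])
# dividers 2..4 top front
# wrist0 check
m0,M0=cam('wrist',O0)
print('w0 brackets',f(ray(m0,M0,405,30,.09)),f(ray(m0,M0,318.5,318,.09)))
# scene check: project rack points
ms,Ms=cam('scene')
for n,p in dict(Lb=(.033,.156,.09),Rb=(.033,-.156,.09),md=(-.027,0,.045),d3=(-.027,-.078,.045)).items():
    print(n,proj(ms,Ms,np.r_[org+Rm@p[:2],p[2]]).round(1))
# lone bottom edge: nearest point of base to rack etc in w1: bottom rim at crop (235,240)/6
print('lone base front', f(ray(m,M,360+235/6,240/6,0)))
# lone tin from scene cloud circle fit
Ds=np.load('pics/scene0.npy'); Ps=dep(ms,Ms,Ds); Q=Ps[226:262,324:353].reshape(-1,3)
from scipy.optimize import least_squares
S=Q[(Q[:,2]>.015)&(Q[:,2]<.062)]
r=least_squares(lambda x:np.hypot(S[:,0]-x[0],S[:,1]-x[1])-.029,[.47,.15],loss='soft_l1',f_scale=.002)
print('lone fit',r.x,f(r.x),np.abs(r.fun).mean())
```

```text
[0.6753564  0.16322517 0.09      ] [ 0.59990478 -0.13742527  0.09      ] 0.3099736014954768
yaw -14.088069719936842
origin [0.60562314 0.02093258]
tab [0.0346 0.1036] middiv front [-0.0268  0.0001]
lone scene [-0.1591  0.0931] red [-0.1031 -0.1299] stock [-0.0066 -0.1119]
bay3 home [ 0.59419018 -0.01640758]
w0 brackets [ 0.0365 -0.1582] [0.0374 0.1479]
Lb [276.7 202.3]
Rb [362.  167.3]
md [334.4 205.9]
d3 [354.9 196.8]
lone base front [-0.1285  0.0904]
lone fit [0.47679002 0.14710608] [-0.1557  0.091 ] 0.0012545244955958752
```

Call:
apply_moves --motion '[[[1.5, 5, 0], 0], [[3, 10, 0], 0], [[4.7, 15.8, -2], 0], [[4.7, 15.8, -6], 0], [[4.7, 15.8, -9.5], 0], [[4.7, 15.8, -11], 0], [[4.7, 15.8, -11], 0], [[4.7, 15.8, -11], 0]]' --hand 0

```text
clock: 2.5
tool_pos: [0.678, 0.1676, 0.1483]
orientation: [179.9, -0.0, 75.7]
force: [0.8, -0.3, 0.5]
opening: 0.0005
```

Run:
```python
from h import *
import pickle
o=ctrl.get_obs(); print(o['tool_pos'],o['orientation'],o['opening'])
p,d=ctrl.snapshot('wrist'); cv2.imwrite('pics/wrist2.png',p); pickle.dump(o,open('o2.pkl','wb'))
```

```text
[0.67797452 0.16762681 0.14829671] [ 1.79894568e+02 -3.26557958e-02  7.57432652e+01] 0.0004805051825612291
```

View pics/wrist2.png

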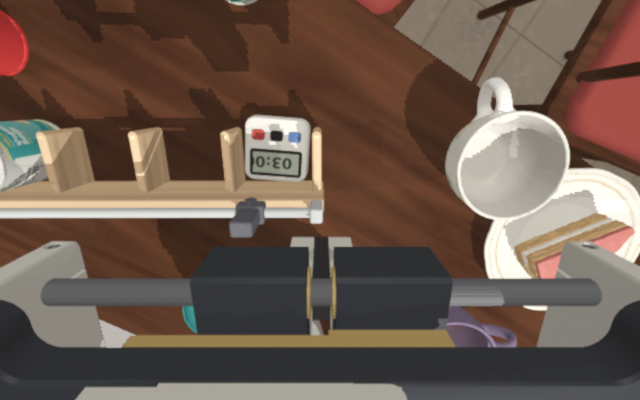

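Call:
apply_moves --motion '[[[0, 0, -2], 0], [[0, 0, -4], 0], [[0, 0, -4.8], 0], [[0, 0, -4.8], 0], [[-0.12, -0.48, -4.8], 0], [[-0.24, -0.97, -4.8], 0], [[-0.37, -1.45, -4.8], 0], [[-0.49, -1.94, -4.8], 0], [[-0.49, -1.94, -4.8], 0]]'

```text
clock: 3.45
tool_pos: [0.672, 0.1478, 0.099]
orientation: [180.0, -0.0, 75.7]
force: [0.0, 0.5, -0.1]
opening: 0.0001
```

Run:
```python
from h import *
import pickle
o=ctrl.get_obs(); print(o['tool_pos'],o['orientation'],o['force'])
p,d=ctrl.snapshot('wrist'); cv2.imwrite('pics/wrist3.png',p)
```

```text
[0.67200389 0.14779935 0.09900499] [ 1.79985299e+02 -1.46920366e-02  7.56606546e+01] [ 0.03017996  0.45291665 -0.1403961 ]
```

View pics/wrist3.png

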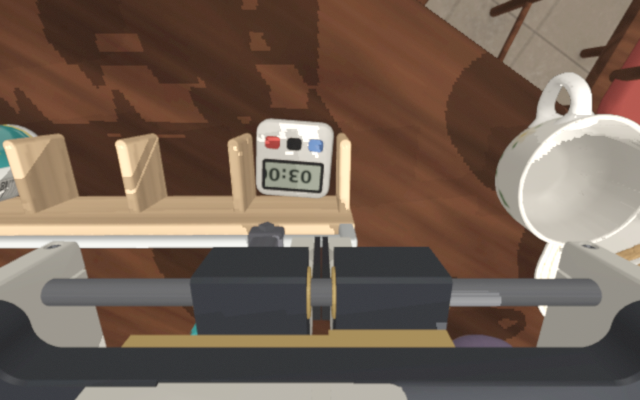

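Call:
apply_moves --motion '[[[-0.16, -0.63, 0], 0], [[-0.32, -1.26, 0], 0], [[-0.47, -1.89, 0], 0], [[-0.63, -2.52, 0], 0], [[-0.79, -3.15, 0], 0], [[-0.95, -3.78, 0], 0], [[-1.11, -4.41, 0], 0], [[-1.26, -5.04, 0], 0], [[-1.42, -5.67, 0], 0], [[-1.58, -6.3, 0], 0]]'

```text
clock: 4.5
tool_pos: [0.656, 0.085, 0.0985]
orientation: [-180.0, 0.0, 75.7]
force: [0.1, 1.9, -0.7]
opening: 0.0004
```

Call:
apply_moves --motion '[[[-0.16, -0.63, 0], 0], [[-0.32, -1.26, 0], 0], [[-0.47, -1.89, 0], 0], [[-0.63, -2.52, 0], 0], [[-0.79, -3.15, 0], 0], [[-0.95, -3.78, 0], 0], [[-1.11, -4.41, 0], 0], [[-1.26, -5.04, 0], 0], [[-1.42, -5.67, 0], 0], [[-1.58, -6.3, 0], 0]]'

```text
clock: 5.5
tool_pos: [0.6403, 0.022, 0.0986]
orientation: [-180.0, 0.0, 75.7]
force: [-1.8, 1.9, -1.6]
opening: 0.0004
```

```bash
cat > look.py <<'E'
from h import *
import sys
org=np.array([.6056,.0209]); a=np.radians(-14.09); Rm=np.array([[np.cos(a),-np.sin(a)],[np.sin(a),np.cos(a)]])
f=lambda p:(Rm.T@(np.array(p)[:2]-org)).round(4)
if __name__=='__main__':
    o=ctrl.get_obs(); print(o['clock'],o['tool_pos'],'rack',f(o['tool_pos']),o['orientation'][2],o['force'])
    for n in sys.argv[2:]:
        p,d=ctrl.snapshot(n); cv2.imwrite(f'pics/{n}{sys.argv[1]}.png',p); np.save(f'pics/{n}{sys.argv[1]}.npy',d)
        if n=='scene': cv2.imwrite(f'pics/sc{sys.argv[1]}.png',cv2.resize(p[150:275,180:450],None,fx=2.9,fy=2.9,interpolation=cv2.INTER_CUBIC))
        m,M=cam(n,o); np.savez(f'pics/{n}{sys.argv[1]}_M.npz',M=M)
E
python3 look.py 4 wrist scene
```

```text
5.5 [0.64028607 0.02204667 0.09857092] rack [0.0334 0.0096] 75.69875604120057 [-1.82367878  1.88250905 -1.55493606]
```

View pics/wrist4.png

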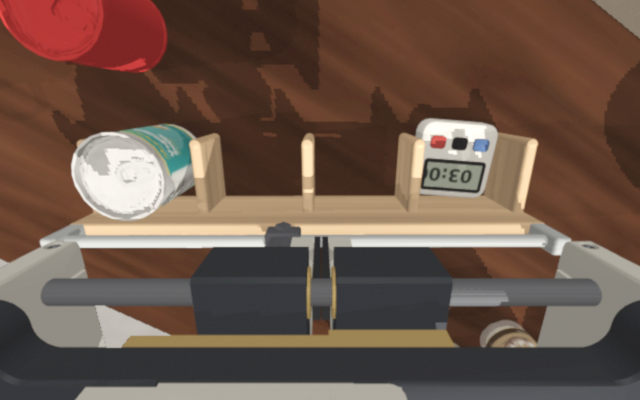

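View pics/sc4.png

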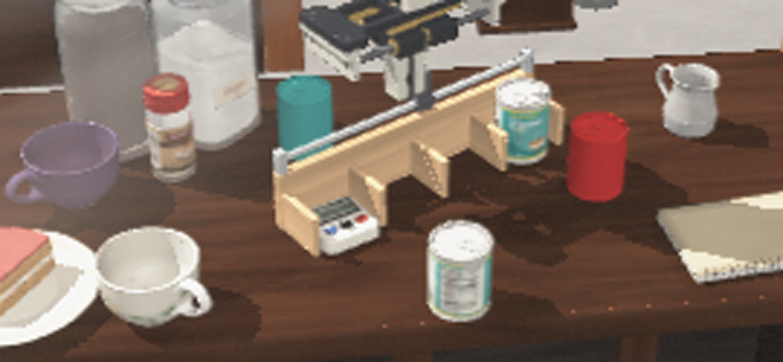

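Run:
```python
from look import *
m=ctrl.camera_model('wrist'); M=np.load('pics/wrist4_M.npz')['M']
for u,v in [(266,240),(299,240)]: print(f(ray(m,M,u,v,.087)))
ms,Ms=cam('scene')
for u,v in [(414,100),(433,100),(424,88)]: print('s',f(ray(ms,Ms,180+u/2.9,150+v/2.9,.085)))
w=cv2.imread('pics/wrist4.png'); cv2.imwrite('pics/w4c.png',cv2.resize(w[200:260,240:360],None,fx=6,fy=6,interpolation=cv2.INTER_CUBIC))
```

```text
[ 0.0309 -0.0245]
[ 0.031  -0.0044]
s [ 0.0347 -0.005 ]
s [ 0.0231 -0.0203]
s [ 0.0465 -0.027 ]
```

View pics/w4c.png

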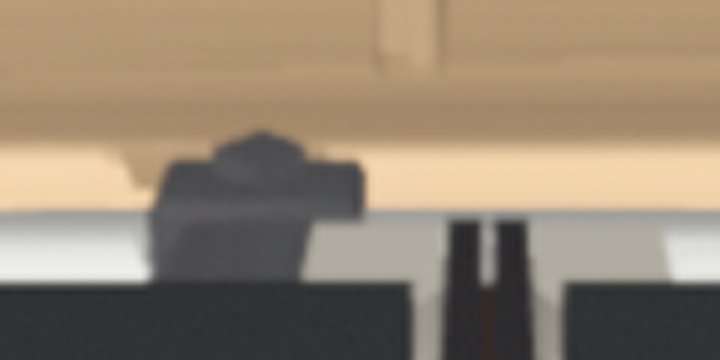

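Call:
apply_moves --motion '[[[-0.12, -0.47, 0], 0], [[-0.24, -0.93, 0], 0], [[-0.36, -1.4, 0], 0], [[-0.48, -1.87, 0], 0], [[-0.58, -2.33, 0], 0], [[-0.58, -2.33, 0], 0], [[-0.24, -0.93, 0], 0], [[-0.24, -0.93, 0], 0]]'

```text
clock: 6.4
tool_pos: [0.6384, 0.0144, 0.0984]
orientation: [-180.0, 0.0, 75.7]
force: [0.1, 0.9, -0.8]
opening: 0.0003
```

Call:
apply_moves --motion '[[[0, 0, 3], 0], [[0, 0, 7], 0], [[-1, 0, 11], 0], [[-2, 0, 15], 0], [[-4, 0, 16.5], 0], [[-4, 0, 16.5], 0], [[-4, 0, 16.5], 0]]'

```text
clock: 7.1
tool_pos: [0.5978, 0.0137, 0.2638]
orientation: [180.0, -0.0, 75.7]
force: [0.1, 0.8, -0.8]
opening: 0.0006
```

```bash
python3 look.py 5 wrist
python3 - <<'E'
import cv2
w=cv2.imread('pics/wrist5.png'); cv2.imwrite('pics/w5c.png',cv2.resize(w[100:240,160:480],None,fx=2.5,fy=2.5,interpolation=cv2.INTER_CUBIC))
E
```

```text
7.1 [0.59784628 0.01366536 0.26381488] rack [-0.0058 -0.0089] 75.72955812365694 [ 0.0890028   0.79056517 -0.84400286]
```

View pics/w5c.png

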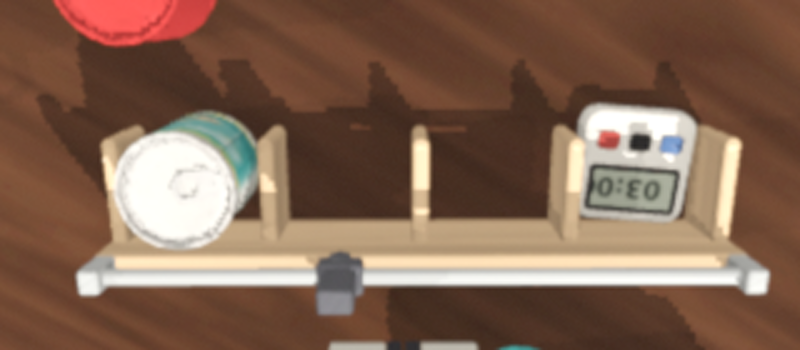

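View pics/wrist5.png

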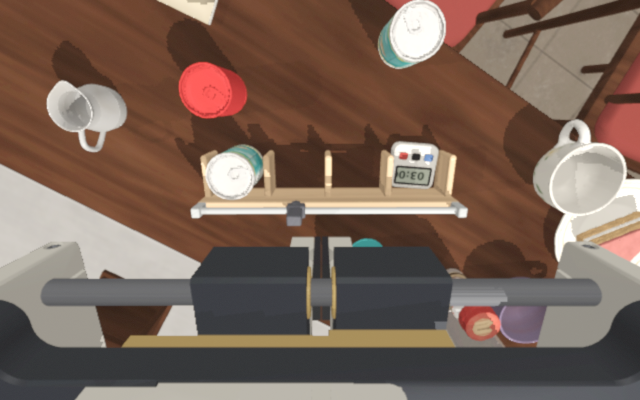

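Run:
```python
from look import *
m=ctrl.camera_model('wrist'); M=np.load('pics/wrist5_M.npz')['M']
print('tab',f(ray(m,M,160+336/2.5,100+302/2.5,.115)))
print('saddle', f(ray(m,M,160+341/2.5,100+276/2.5,.087)))
print('brackets',f(ray(m,M,160+90/2.5,100+281/2.5,.09)),f(ray(m,M,160+757/2.5,100+280/2.5,.09)))
w=cv2.imread('pics/wrist5.png'); D=np.load('pics/wrist5.npy'); P=dep(m,M,D)
k=np.zeros((400,640),bool); k[0:72,375:450]=1; k&=(P[...,2]>.064)&(P[...,2]<.082)
(c,r),ra=(cv2.minEnclosingCircle(np.argwhere(k)[:,::-1].astype(np.float32)))
print(k.sum(),c,r,ra,P[k].mean(0),f(P[k].mean(0)))
e=cv2.fitEllipse(max(cv2.findContours(k.astype(np.uint8),0,1)[0],key=cv2.contourArea)); print(e, ray(m,M,*e[0],.072), f(ray(m,M,*e[0],.072)))
for n,(a,b,c,d) in dict(red=(60,125,175,250),stock=(140,205,205,265)).items():
    k=np.zeros((400,640),bool); k[a:b,c:d]=1; k&=(P[...,2]>.064)&(P[...,2]<.082)
    e=cv2.fitEllipse(max(cv2.findContours(k.astype(np.uint8),0,1)[0],key=cv2.contourArea)); print(n,e[1],f(ray(m,M,*e[0],.072)))
for u,v in [(328.5,152),(269,152),(386,152)]: print('div front',f(ray(m,M,u,v,.045)))
```

```text
tab [ 0.0343 -0.0383]
saddle [ 0.0325 -0.0382]
brackets [ 0.0334 -0.1544] [0.0342 0.1548]
2714 416.5 31.0 32.128746032714844 [0.47450635 0.14685004 0.06856552] [-0.1578  0.0902]
((416.7112731933594, 30.63982582092285), (53.64028549194336, 62.7320556640625), 24.972253799438477) [0.47473943 0.14579274 0.072     ] [-0.1573  0.0893]
red (50.30122756958008, 56.744537353515625) [-0.1007 -0.1345]
stock (45.59451675415039, 48.76183319091797) [-0.0054 -0.1172]
div front [-0.0289  0.    ]
div front [-0.0292 -0.0736]
div front [-0.0286  0.0712]
```

Call:
apply_moves --motion '[[[-2, 3, 0], 8.5], [[-4, 6, 0], 17], [[-6, 9, 0], 25.5], [[-8, 12, 0], 34], [[-10, 15, 0], 42.5], [[-12, 17, 0], 51], [[-14, 19.5, 0], 59.5], [[-14, 19.5, 0], 68], [[-14, 19.5, 0], 76.5], [[-14, 19.5, 0], 85]]' --hand 2

```text
clock: 8.15
tool_pos: [0.4578, 0.2086, 0.262]
orientation: [-179.9, -0.1, 161.1]
force: [-0.2, 0.0, 0.5]
opening: 0.02
```

Call:
apply_moves --motion '[[[0, 0, -3], 8.5], [[0, 0, -7], 17], [[0, 0, -10], 25.5], [[0, 0, -12], 34.4], [[0, 0, -12], 34.4], [[0, 0, -12], 34.4]]'

```text
clock: 8.75
tool_pos: [0.4582, 0.2082, 0.143]
orientation: [-179.9, -0.1, -165.1]
force: [0.3, 0.3, -0.0]
opening: 0.0202
```

```bash
python3 look.py 6 wrist; python3 -c "
from plant import ctrl;o=ctrl.get_obs();print(o['joint_pos'],o['opening'])"
```

```text
8.75 [0.4582104  0.20815241 0.14303255] rack [-0.1885  0.1457] -165.12793253679763 [ 0.29371135  0.33285734 -0.00758115]
[ 4.68516807e+01  8.62793380e+00 -2.72513003e+01  3.09131404e-02
 -5.41357331e+01 -3.19856404e+01] 0.0202122825395768
```

View pics/wrist6.png

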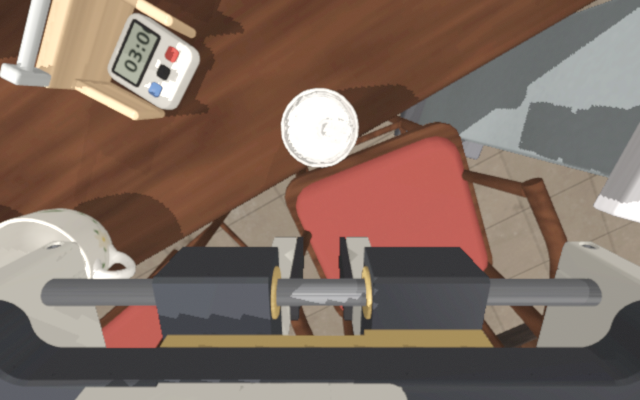

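Call:
apply_moves --motion '[[[0, 0, -4], 0], [[0, 0, -8], 0], [[0, 0, -11], 0], [[0, 0, -12.2], 0], [[0, 0, -12.2], 0], [[0.18, -0.68, -12.2], 0], [[0.36, -1.35, -12.2], 0], [[0.55, -2.03, -12.2], 0], [[0.68, -2.5, -12.2], 0], [[0.81, -3, -12.2], 0]]'

```text
clock: 9.8
tool_pos: [0.4671, 0.1784, 0.0223]
orientation: [179.9, 0.1, -164.9]
force: [-0.4, 2.5, 2.1]
opening: 0.0202
```

```bash
python3 look.py 7 wrist scene
```

```text
9.8 [0.46707157 0.17843758 0.02234932] rack [-0.1727  0.1191] -164.92334598340105 [-0.3982129   2.49251512  2.14761073]
```

View pics/wrist7.png

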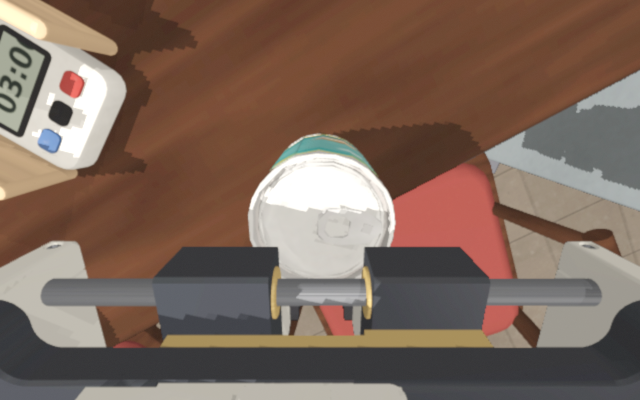

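View pics/sc7.png

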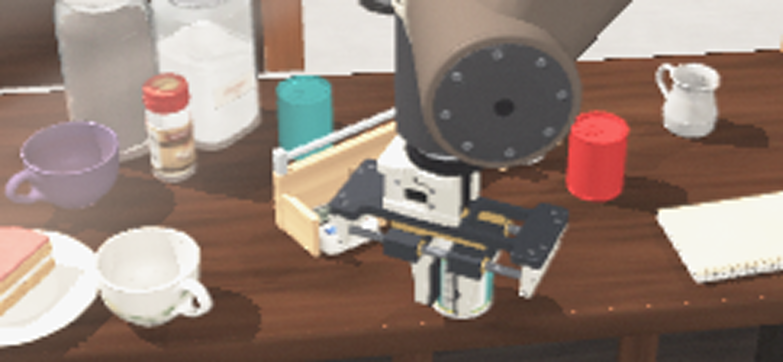

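Call:
apply_moves --motion '[[[0.19, -0.7, 0], 0], [[0.38, -1.39, 0], 0], [[0.56, -2.09, 0], 0], [[0.75, -2.78, 0], 0], [[0.94, -3.48, 0], 0], [[1.13, -4.17, 0], 0], [[1.31, -4.87, 0], 0], [[1.5, -5.56, 0], 0], [[1.69, -6.26, 0], 0], [[1.88, -6.95, 0], 0]]'

```text
clock: 10.9
tool_pos: [0.4851, 0.1082, 0.0215]
orientation: [180.0, -0.0, -164.9]
force: [-1.8, 5.0, 3.5]
opening: 0.02
```

```bash
python3 look.py 8 wrist
```

```text
10.9 [0.48507367 0.1081744  0.02154864] rack [-0.1381  0.0553] -164.9048784021142 [-1.80225259  5.03293034  3.53937685]
```

View pics/wrist8.png

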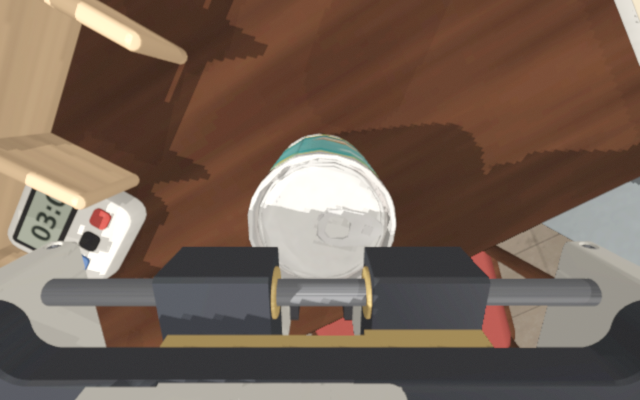

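Call:
apply_moves --motion '[[[0.19, -0.7, 0], 0], [[0.38, -1.39, 0], 0], [[0.56, -2.09, 0], 0], [[0.75, -2.78, 0], 0], [[0.94, -3.48, 0], 0], [[1.13, -4.17, 0], 0], [[1.31, -4.87, 0], 0], [[1.5, -5.56, 0], 0], [[1.69, -6.26, 0], 0], [[1.88, -6.95, 0], 0]]'

```text
clock: 11.95
tool_pos: [0.5038, 0.0386, 0.0215]
orientation: [-180.0, -0.0, -164.9]
force: [0.8, 1.6, -0.1]
opening: 0.0202
```

```bash
python3 look.py 9 wrist
```

```text
11.95 [0.50382786 0.03864036 0.02150868] rack [-0.103  -0.0076] -164.90232322257546 [ 0.77679259  1.56477368 -0.0828981 ]
```

View pics/wrist9.png

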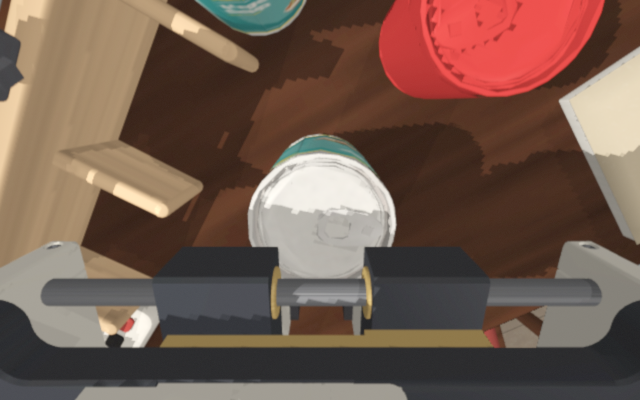

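Call:
apply_moves --motion '[[[-0.5, 1.9, 0], 0], [[-1, 3.9, 0], 0], [[-1, 3.9, 4], 0], [[-1, 3.9, 8.5], 0], [[-1, 3.9, 13], 0], [[-1.5, 3, 17], -8.5], [[-2.5, 2, 19], -17], [[-3.5, 1, 19], -25.5], [[-4.5, 0, 19], -34], [[-5.3, -1.9, 19], -42.5]]'

```text
clock: 13.0
tool_pos: [0.4502, 0.02, 0.2118]
orientation: [180.0, 0.0, 152.3]
force: [0.6, -0.3, -0.2]
opening: 0.02
```

Call:
apply_moves --motion '[[[0, 0, 0], -8.5], [[0, 0, 0], -17], [[0, 0, 0], -25.5], [[0, 0, 0], -34], [[0, 0, 0], -42.5], [[0, 0, 0], -51], [[0, 0, 0], -59.5], [[0, 0, 0], -68], [[0, 0, 0], -76.7], [[0, 0, 0], -76.7]]'

```text
clock: 14.0
tool_pos: [0.4506, 0.02, 0.2115]
orientation: [-180.0, 0.0, 75.8]
force: [0.1, -0.1, 0.8]
opening: 0.0199
```

```bash
python3 look.py 10 wrist scene; python3 -c "
from plant import ctrl;o=ctrl.get_obs();print(o['joint_pos'],o['opening'])"
```

```text
14.0 [0.45060084 0.01997227 0.21153714] rack [-0.1501 -0.0386] 75.75501009989671 [ 0.10386681 -0.07162269  0.83344564]
[ 2.77125828e+01 -4.32728336e-01 -2.74820768e+01  6.96337946e-03
 -6.29620180e+01 -1.31575538e+02] 0.01976834681629469
```

View pics/wrist10.png

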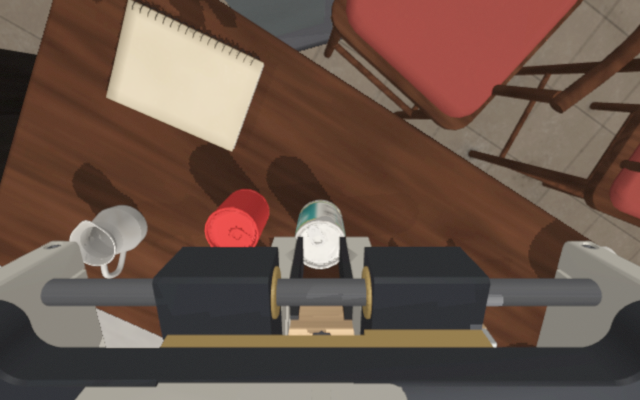

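View pics/sc10.png

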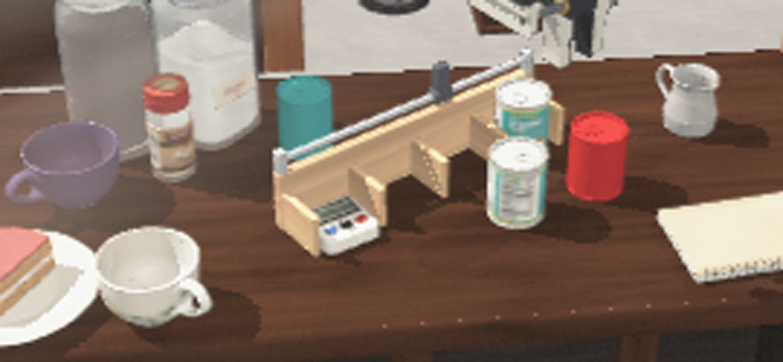

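Run:
```python
from look import *
from scipy.optimize import least_squares
ms,Ms=cam('scene'); P=dep(ms,Ms,np.load('pics/scene10.npy'))
a,b,c,d=196,230,346,371
S=P[a:b,c:d].reshape(-1,3); S=S[(S[:,2]>.015)&(S[:,2]<.062)&(S[:,0]>.45)&(S[:,0]<.58)]
r=least_squares(lambda x:np.hypot(S[:,0]-x[0],S[:,1]-x[1])-.029,[.52,0.01],loss='soft_l1',f_scale=.002)
print('body fit',r.x,f(r.x),np.abs(r.fun).mean())
m=ctrl.camera_model('wrist'); M=np.load('pics/wrist10_M.npz')['M']; 
w=cv2.imread('pics/wrist10.png'); cv2.imwrite('pics/w10c.png',cv2.resize(w[190:290,260:390],None,fx=5,fy=5,interpolation=cv2.INTER_CUBIC))
for x in (-.09,-.085): print(proj(m,M,np.r_[org+Rm@[x,-.039],.072]))
```

```text
body fit [0.51494712 0.00180639] [-0.0833 -0.0406] 0.008976088677212592
[321.43904053 241.40735285]
[321.45236061 245.63418046]
```

View pics/w10c.png

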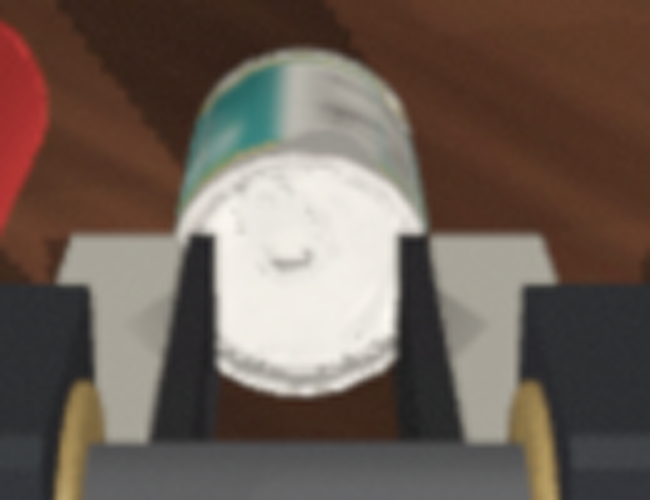

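Call:
apply_moves --motion '[[[0, 0, -4.5], 0], [[0, 0, -9], 0], [[0, 0, -13.5], 0], [[0, 0, -17.5], 0], [[0, 0, -19], 0], [[0, 0, -19], 0], [[0.6, -0.15, -19], 0], [[1.2, -0.3, -19], 0], [[1.8, -0.45, -19], 0], [[2.4, -0.6, -19], 0]]'

```text
clock: 15.1
tool_pos: [0.4761, 0.0144, 0.0226]
orientation: [179.9, -0.1, 75.9]
force: [0.5, 0.1, 0.3]
opening: 0.0198
```

Call:
apply_moves --motion '[[[0.5, -0.13, 0], 0], [[1, -0.25, 0], 0], [[1.5, -0.38, 0], 0], [[2, -0.5, 0], 0], [[2.5, -0.63, 0], 0], [[3, -0.75, 0], 0], [[3.5, -0.88, 0], 0], [[3.5, -0.88, 0], 0]]'

```text
clock: 15.9
tool_pos: [0.5109, 0.0055, 0.0216]
orientation: [179.9, -0.0, 75.9]
force: [0.1, 0.7, 0.0]
opening: 0.0196
```

```bash
python3 look.py 11 wrist scene
```

```text
15.9 [0.510909   0.00549472 0.02155159] rack [-0.0881 -0.038 ] 75.8992170391226 [1.17664832e-01 6.92255283e-01 4.85753208e-04]
```

View pics/wrist11.png

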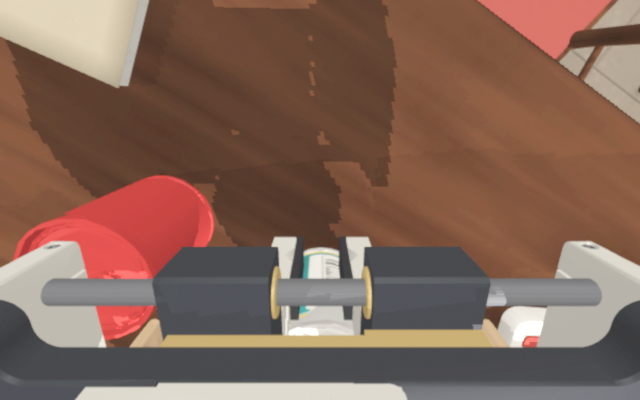

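View pics/sc11.png

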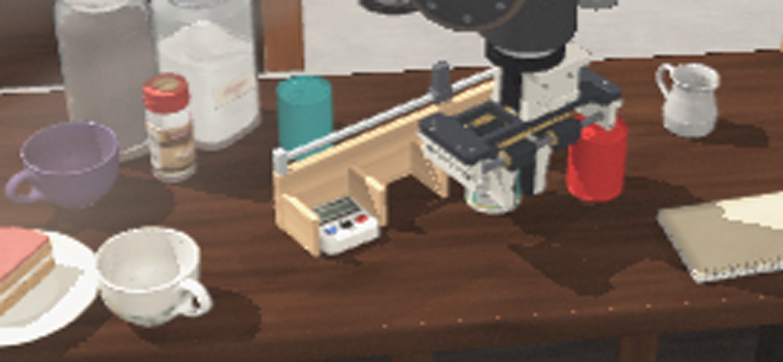

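Call:
apply_moves --motion '[[[0.45, -0.13, 0], 0], [[0.9, -0.25, 0], 0], [[1.35, -0.38, 0], 0], [[1.8, -0.5, 0], 0], [[2.25, -0.62, 0], 0], [[2.7, -0.74, 0], 0], [[3.15, -0.86, 0], 0], [[3.6, -0.97, 0], 0], [[4, -1.08, 0], 0], [[4, -1.08, 0], 0]]'

```text
clock: 17.0
tool_pos: [0.5507, -0.0054, 0.0216]
orientation: [180.0, -0.0, 75.9]
force: [-0.4, 0.1, -0.0]
opening: 0.0197
```

```bash
python3 look.py 12 wrist scene
```

```text
17.0 [ 0.55070831 -0.00537955  0.02157968] rack [-0.0468 -0.0389] 75.89752359254085 [-0.3969191   0.08502145 -0.02663676]
```

View pics/wrist12.png

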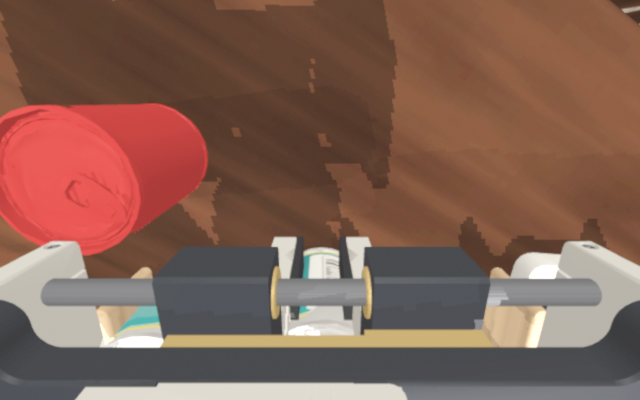

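View pics/sc12.png

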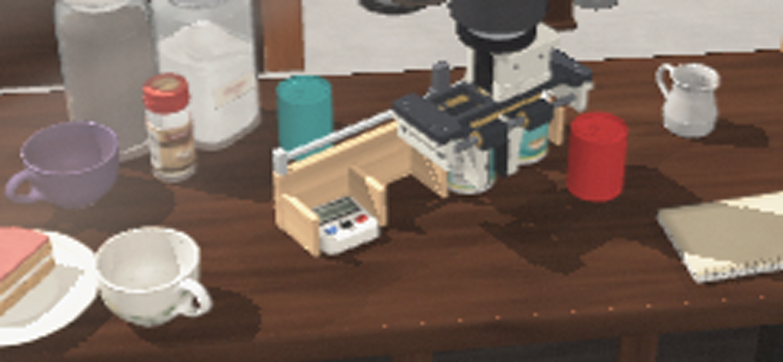

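Call:
apply_moves --motion '[[[0.2, -0.05, 0], 0], [[0.39, -0.1, 0], 0], [[0.58, -0.15, 0], 0], [[0.58, -0.15, 0], 0]]'

```text
clock: 17.5
tool_pos: [0.5557, -0.0069, 0.0216]
orientation: [-180.0, 0.0, 75.9]
force: [-1.2, 0.6, 0.8]
opening: 0.0199
```

Call:
apply_moves --motion '[[[0.1, -0.02, 0], 0], [[0.15, -0.04, 0], 0], [[0.15, -0.04, 0], 0]]'

```text
clock: 17.8
tool_pos: [0.5571, -0.0073, 0.0215]
orientation: [-180.0, 0.0, 75.9]
force: [-2.5, 1.4, 2.1]
opening: 0.0201
```

Call:
apply_moves --motion '[[[0.1, -0.02, 0], 0], [[0.1, -0.02, 0], 0], [[0.1, -0.02, 0], 0]]'

```text
clock: 18.1
tool_pos: [0.5582, -0.0074, 0.0216]
orientation: [180.0, -0.0, 75.9]
force: [-2.0, 0.1, 1.0]
opening: 0.02
```

Call:
apply_moves --motion '[[[0.1, -0.02, 0], 0], [[0.1, -0.02, 0], 0], [[0.1, -0.02, 0], 0]]'

```text
clock: 18.4
tool_pos: [0.5592, -0.0076, 0.0216]
orientation: [180.0, -0.0, 75.9]
force: [-2.4, -0.2, 1.3]
opening: 0.0196
```

```bash
python3 look.py 13 scene
```

```text
18.4 [ 0.55920224 -0.00762653  0.02156671] rack [-0.0381 -0.039 ] 75.90064408527493 [-2.40068189 -0.1855417   1.34355161]
```

Call:
apply_moves --motion '[[[0.1, -0.02, 0], 0], [[0.1, -0.02, 0], 0], [[0.1, -0.02, 0], 0]]'

```text
clock: 18.75
tool_pos: [0.5602, -0.0078, 0.0216]
orientation: [180.0, -0.0, 75.9]
force: [-2.0, 0.4, 1.2]
opening: 0.0199
```

Call:
apply_moves --motion '[[[0.1, -0.02, 0], 0], [[0.1, -0.02, 0], 0], [[0.1, -0.02, 0], 0]]'

```text
clock: 19.05
tool_pos: [0.5612, -0.008, 0.0216]
orientation: [180.0, -0.0, 75.9]
force: [-2.2, 0.4, 1.6]
opening: 0.0204
```

Call:
apply_moves --motion '[[[0.1, -0.02, 0], 0], [[0.1, -0.02, 0], 0], [[0.1, -0.02, 0], 0]]'

```text
clock: 19.35
tool_pos: [0.5617, -0.0082, 0.0215]
orientation: [-180.0, 0.0, 75.9]
force: [-4.7, 2.0, 3.6]
opening: 0.0202
```

```bash
python3 look.py 14 wrist
python3 - <<'E'
import cv2
w=cv2.imread('pics/wrist14.png'); cv2.imwrite('pics/w14c.png',cv2.resize(w[200:360,80:560],None,fx=1.6,fy=1.6,interpolation=cv2.INTER_CUBIC))
E
```

```text
19.35 [ 0.56172581 -0.00824233  0.02149655] rack [-0.0355 -0.0389] 75.89673151491195 [-4.72623904  2.03598648  3.6439944 ]
```

View pics/w14c.png

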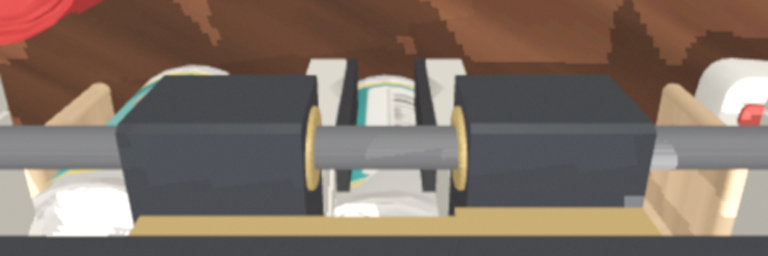

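Call:
apply_moves --motion '[[[0.1, -0.02, 0], 0], [[0.1, -0.02, 0], 0]]'

```text
clock: 19.6
tool_pos: [0.5618, -0.0083, 0.0215]
orientation: [-179.9, 0.0, 75.9]
force: [-9.0, 3.7, 6.1]
opening: 0.02
```

Call:
apply_moves --motion '[[[-0.5, 0.12, 0], 0], [[-1.5, 0.36, 0], 0], [[-3, 0.73, 0], 0], [[-5, 1.2, 0], 0], [[-5, 1.2, 4.5], 0], [[-5, 1.2, 9], 0], [[-3, 1.2, 13.5], 0], [[-1, 1.2, 18], 0], [[2, 1.2, 22], 0], [[5, 1.2, 23], 0]]'

```text
clock: 20.6
tool_pos: [0.6161, 0.0038, 0.2581]
orientation: [179.5, -0.2, 75.9]
force: [0.4, -0.2, 0.0]
opening: 0.0198
```

Call:
apply_moves --motion '[[[0, 0, 0], 0], [[0, 0, 0], 0]]'

```text
clock: 20.8
tool_pos: [0.613, 0.0036, 0.251]
orientation: [-180.0, -0.0, 75.9]
force: [-0.9, -0.0, 0.7]
opening: 0.0197
```

```bash
python3 look.py 15 wrist scene
python3 - <<'E'
import cv2
w=cv2.imread('pics/wrist15.png'); cv2.imwrite('pics/w15c.png',cv2.resize(w[80:240,160:480],None,fx=2.5,fy=2.5,interpolation=cv2.INTER_CUBIC))
E
```

```text
20.8 [0.61304031 0.00364695 0.25095676] rack [ 0.0114 -0.0149] 75.87017659036934 [-0.90017191 -0.04241004  0.69269591]
```

View pics/w15c.png

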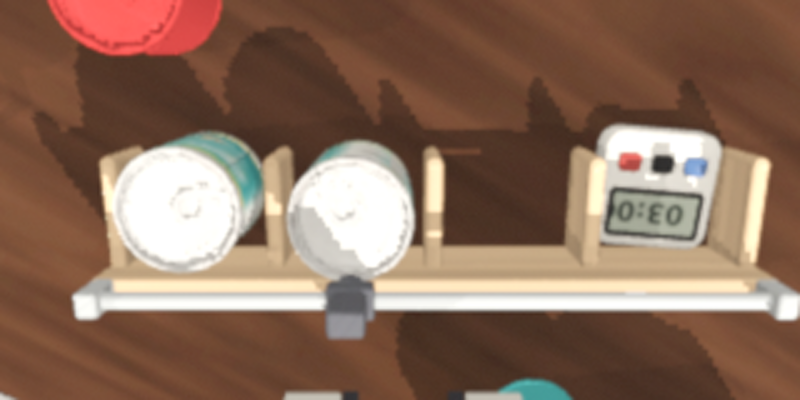

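View pics/sc15.png

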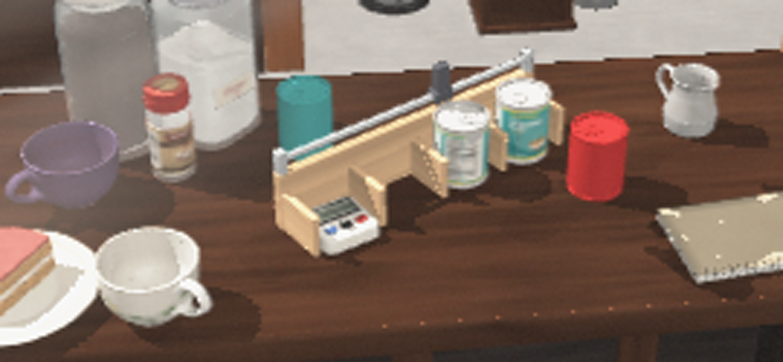

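Run:
```python
from look import *
m=ctrl.camera_model('wrist'); M=np.load('pics/wrist15_M.npz')['M']; P=dep(m,M,np.load('pics/wrist15.npy'))
for n,(a,b,c,d) in dict(lone=(134,192,272,328),stock=(132,190,204,263)).items():
    k=np.zeros((400,640),bool); k[a:b,c:d]=1; k&=(P[...,2]>.0655)&(P[...,2]<.08)
    C=max(cv2.findContours(k.astype(np.uint8),0,1)[0],key=cv2.contourArea); e=cv2.fitEllipse(C)
    print(n,e[1],e[0],f(ray(m,M,*e[0],.072)),'z',np.median(P[...,2][k]))
def hand(n,l,r,t,b): 
    print(n,f(ray(m,M,160+(l+r)/5,80+(t+b)/5,.072)))
hand('lone hand',289,412,156,281); hand('stock hand',114,238,145,271)
print('brackets',f(ray(m,M,160+87/2.5,80+305/2.5,.09)),f(ray(m,M,160+787/2.5,80+304/2.5,.09)))
print('tab',f(ray(m,M,160+346/2.5,80+325/2.5,.115)))
```

```text
lone (47.983848571777344, 49.59238815307617) (299.26055908203125, 167.64627075195312) [-0.0006 -0.0399] z 0.06830972631328797
stock (47.51844787597656, 51.68204879760742) (229.98060607910156, 163.8498992919922) [-0.0051 -0.1174] z 0.06839708011315854
lone hand [-0.0009 -0.0389]
stock hand [-0.0058 -0.1169]
brackets [ 0.0339 -0.1546] [0.0339 0.1538]
tab [ 0.0344 -0.0387]
```

```bash
python3 -c "
from plant import ctrl
print(ctrl.get_obs()['clock']);print(ctrl.close_job())"
```

```text
20.9
the job is handed in; nothing more can be done
None
```

The job is done and handed in at about 21 s, well inside the 67 s limit. The system gave no verdict.

- **Pointer:** I pushed the tab to the right with the shut fingers, stopped about 2.4 cm short, looked again, then nudged it on. The last picture puts it at rack y ≈ -38.7 mm, against -39 mm for the middle of the third bay (joint value about 0.169).
- **Tin:** I pushed the printed tin across the counter, held between the slightly open fingers. I then turned the gripper and pushed the tin straight into the third bay until it stopped and the push force rose from about 2 N to 9–10 N. The last picture shows it upright at rack x ≈ -1 mm, y ≈ -39 to -40 mm, and the gripper was clear of everything.
- **Other objects:** The stock tin measured within 1 mm of where it was in an earlier picture. The timer, cup, jug and the red and turquoise tins looked unmoved by eye; I did not measure them again.

**Disagreements:**
- The tin came home about 3 mm further on than I worked out from the finger size. I relied on the force and the final picture instead.
- The bracket spacing came out 2–6 mm shorter in the pictures than the stated 312 mm. The tin and pointer positions could be off by 1–2 mm, which is still inside the allowed ranges.

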